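# Clear the stop pin and hold a try square in the corner of a timber jig

## Task

Pull the black knob behind the upright stud straight out to its stop, so that it stays out and its pin is clear of the corner. Then take the try square by its wooden stock, stand it along the timber plate with its blade towards the stud, and press it into the corner until the stock sits flat on the plate and the heel and blade edge bear flat against the stud. Finish while still gripping the square and pressing it against the stud, and leave the hammer, offcut and screwdriver alone.

Things in the scene. Friction and masses are not known exactly. Their poses are not given: they have to be found in the camera images.
- jig: The fixed corner jig: a plywood board 120 x 310 x 12 mm screwed to the bench, carrying the plate and the stud. Origin on the bench surface, below the inside corner, at mid-width. y runs along the plate away from the stud (the side where the square goes), z up, x across the plate. The board spans y -70 to +240 mm.
- corner (a point): The inside corner: the line where the stud's working face meets the plate's top, at mid-width, 50 mm above the bench. Axes as jig. The square's heel (square origin) belongs here, with its y and z along these y and z.
- plate: The horizontal timber on the jig board: 63 mm wide (x), 38 mm high, 270 mm long, from y = -50 to +220 mm in the jig's frame. Its top is 50 mm above the bench. Fixed. Origin at the middle of the width, under the corner, on the board's top (12 mm above the bench); axes as jig.
- stud: The upright timber standing on the plate: 63 mm wide (x), 38 mm thick (jig y -38 to 0 mm), 100 mm tall, its top 150 mm above the bench. Its working face is the plane y = 0 of the jig and looks to +y. Fixed. Origin at the corner point, axes as jig.
- plunger (a joint): Slide of the sprung stop plunger, m: 0 = in (its 12 mm pin sticks 14 mm out of the stud's working face, 75 mm above the plate, keeping the square's blade off), 0.025 = knob out at its stop, pin inside the stud. It takes 3 to 5 N of pull, growing as it comes out: a light return spring in a tight friction bush that holds it wherever it is let go. Starts at 0 to 0.006.
- plunger_knob (a point): Centre of the black round knob, behind the stud: 30 mm diameter, 24 mm long along its level axis (jig y), 125 mm above the bench; jig y = -82 mm (44 mm behind the stud's back face) at joint 0, farther out by the joint's value. Free space around and above: pinch it from above across its diameter (along jig x) and pull along jig -y.
- square: Loose try square, about 0.35 kg, standing on its stock. Dark wooden stock 26 mm wide (x), 170 long (y 0 to 170), 30 high (z). Steel blade 4 thick (x), 40 wide (y 0 to 40), upright at the heel end, top at z = 130. Origin at the heel: end of the stock, mid-width, underside. y runs along the stock away from the heel, z up. Stock end and outer blade edge share the plane y = 0.
- square_grip (a point): Good gripping point on the square's stock: 105 mm from the heel along y, mid-width, 25 mm above the underside (5 mm below the stock's top); clear of the blade for a gripper closing across the 26 mm width (the square's x) from above.
- mallet: Bystander: a hammer lying on the bench, beyond the jig from the robot.
- offcut: Bystander: a timber offcut 90 x 63 x 38 mm lying on the bench. Origin at the centre of its underside.
- driver: Bystander: a screwdriver lying on the bench, near the robot.
Mind the look-alikes: they are no part of the job. Several things look just like the square: the one meant starts farthest to the robot's left.

How it is judged:
By the outcome, as a careful person would: the job done as asked, in the order asked, and still so for the second after the job is handed in, while the arm keeps its last pose, push and grip.
It also fails if it takes over 54 s, if anything falls off the work surface, if the arm or the gripper's body presses on something with over 40 N, if the wrist force passes 120 N, or if a joint passes its speed limit or range.

## Robot

A 6-joint arm with a two-finger parallel gripper is mounted at the origin on the work surface. World frame = base frame: x ahead of the robot, y to its left, z up, the work surface at z = 0. Lengths are in mm, angles in rad, forces in N, time in s.
With the tool pointing down it reaches from about 300 to 950 mm from the base axis. Payload 3.1 kg.
Tool frame: the origin (TCP) lies on the centre line of the jaws, within the pads' length; the fingertips stand ahead of it and the grasp point (between the pads) lies 3 mm ahead of it (bot.tip_reach is the z of the fingertips in the tool frame, in mm); z points along the fingers, y is the line along which they close (so a half turn about z gives the same grasp; the last joint's range is limited). The gripper opens to 85 mm and grips with 20 to 120 N. Pads are 22 mm wide; open, the fingers measure 114 mm over their backs; the gripper's body (76 mm by 85 mm) begins 54 mm behind the grasp point. The pads swing forward as they close: fully open they stand 13 mm farther back than shut.
Start: joints at [-1.363, 0.308, 1.634, -0, 1.2, -0.07], TCP at [171.373, -601.052, 253.272] pointing down, gripper open.
Joint ranges: [-3.06, 3.06], [-0.79, 1.96], [0.05, 2.63], [-1.19, 4.34], [0.05, 2.64], [-2.94, 2.94]. Speed limits (rad/s): [2.79, 2.79, 3.14, 3.14, 3.14, 3.14].

## Interface

Orientations are given as a 3x3 rotation matrix whose columns are the frame's x, y, z axes.
In Python, from rig import bot, capture, calibration, nets gives the robot as it stands. The module is installed in compiled form; this text tells all that it offers.
- The arm moves only by the tool drive_tool, never from a script. Its argument "increments" is one flat list of numbers, 5 for each row, row after row: the opening, from 0 (shut) to 1 (fully open), then the shift along the world's x, y, z in a scale on which 1.0 is 80 cm, then the turn about the world's z in fractions of the full range, 1 being 360 degrees. In form: [gripper, dx, dy, dz, turn, gripper, dx, dy, dz, turn, ...]. A call has 1 to 12 rows; each row is the pose to reach, as a shift and turn from the pose commanded when the call began; what a row does not reach only later rows make up. A row lasts 1/10 s, in which the tool goes at most 50 mm and 8.59 degrees, less where a joint would pass 70% of its speed; a pose out of reach is approached as far as the arm can. A call with a gripper value outside its range is refused whole. The fingers move at their own pace and stop on an object; "newtons" is the grip in N (left out, the last holds). Time passes only in rows, so rows that repeat a pose let the fingers close. It gives the time, the measured TCP pose, the force, the opening and the grip force at its end, in the units of the state.
- bot.get_state(): the state, without advancing time (a new reading comes with each control period).
- capture(name): name is "side" or "top" or "wrist"; returns the picture (480x640x3 uint8, red, green, blue); there is no depth.
- calibration(name): a dict with "mtx" (3x3 intrinsics, pixels), "k1" (the pictures are not rectified: a ray, as slopes to the right and down, at radius r is drawn at 1 + k1 r^2 times it, then the intrinsics apply), "R" (3x3) and "t" (3): a world point X has camera coordinates R X + t; the wrist camera has in their place "T_tool_cam" (4x4, takes a point from camera to tool coordinates, whose origin is the TCP and whose axes are the flange's). Camera axes: x right, y down, z forward; pixel columns grow to the right and rows downward; lengths in mm; the calibration is good to about 2 mm. A picture is of the moment at which its call begins: read the wrist's pose just before it. calibration takes no time and is no camera call.
- bot.sign_off(): hands the job in; it is judged then, once.
Trained networks look in the newest picture that a camera, given by its name, has taken for a name from the list of things; names that differ only in an ending like _2 or _b are one class to them, and where a whole thing is asked for, a point or a joint stands for the part that bears it (a point fixed in the world has none). Each returns a list of dicts, best first, with "conf" (0 to 1); they miss things now and then, are a little off and sometimes report something else, mostly with a low value. They report only what shows in the picture. A call takes as long as a camera call. They do not tell look-alikes from the thing itself.
- nets.cut_out(camera, label): "region" (480x640 bool, what is visible of it).
- nets.pinpoint(camera, label): "location" ([x, y, z] in mm, in world coordinates, good to about 4 mm: a listed point, or the origin of a listed thing).
The state is a dict: "t": time; "joint_positions": joint angles; "qd": joint speeds; "joint_efforts": joint torques, N m; "eef_pos": TCP position; "orientation": TCP orientation; "contact_force": force on the tool from outside, world axes, zero at the start; "ft_torque": the same for the moment, N m; "finger_gap": opening from 0.0 (shut) to 1.0 (fully open); "finger_force": force on a finger pad.
Only numpy, scipy, OpenCV 4.12 (cv2) and the standard library are available. Lean on these libraries where they do the work, as an engineer would, in place of code of your own. Each camera call takes 0.05 s, during which the arm holds its last target. There are 200 camera calls.

## Working session

There is one attempt and no reset: what is moved stays moved. The work goes in short steps, Python scripts to look and compute and a tool call to move; the robot and the scene stay as the last step left them, time stands still between calls to the robot, and variables do not carry over. Pictures are saved under pics/ and viewed, at most 10 in all, crops included, and the job is handed in when it is done.

Besides the shell and the picture viewer there is one more tool, called after "Call:" in YAML: its name, and indented under it one key for each argument. drive_tool: Moves the arm, as the interface text tells. Its arguments: {"type":"object","properties":{"increments":{"type":"array","items":{"type":"number"}},"newtons":{"type":"number"}},"required":["increments"]}

```bash
mkdir -p pics
cat > h.py <<'E'
import numpy as np, cv2
from rig import bot, capture, calibration, nets
def save(n,f):
    im=capture(n); cv2.imwrite('pics/'+f,im[:,:,::-1]); return im
def proj(n,X):
    c=calibration(n); 
    if 'R' in c: p=np.asarray(c['R'])@np.asarray(X,float)+np.asarray(c['t'])
    s=p[:2]/p[2]; s=s*(1+c['k1']*(s@s)); m=np.asarray(c['mtx']); return m[:2,:2]@s+m[:2,2]
def ray(n,uv,z):
    c=calibration(n); m=np.asarray(c['mtx']); d=np.linalg.solve(m[:2,:2],np.asarray(uv,float)-m[:2,2]); s=d.copy()
    for _ in range(20): s=d/(1+c['k1']*(s@s))
    if 'R' in c: R=np.asarray(c['R']).T; o=-R@np.asarray(c['t'])
    else:
        st=bot.get_state(); T=np.asarray(c['T_tool_cam']); Rt=np.asarray(st['orientation']); R=Rt@T[:3,:3]; o=Rt@T[:3,3]+np.asarray(st['eef_pos'])
    v=R@np.r_[s,1]; return o+v*(z-o[2])/v[2]
E
python3 - <<'E'
from h import *
np.set_printoptions(precision=1,suppress=True)
for n in('top','side'):
    save(n,n+'0.png')
    for l in('corner','plunger_knob','square','square_grip','jig','stud','plate'):
        print(n,l,[(np.round(d['location'],0).tolist(),round(d['conf'],2), proj(n,d['location']).round().tolist()) for d in nets.pinpoint(n,l)])
print(bot.get_state()['t'],bot.tip_reach)
E
```

```text
top corner [([577.0, -163.0, 47.0], 0.91, [374.0, 267.0])]
top plunger_knob [([568.0, -249.0, 127.0], 0.59, [416.0, 270.0])]
top square [([874.0, -272.0, 3.0], 0.92, [416.0, 153.0]), ([497.0, 208.0, -0.0], 0.91, [222.0, 296.0]), ([349.0, -230.0, -2.0], 0.64, [397.0, 362.0])]
top square_grip [([259.0, -275.0, 20.0], 0.9, [417.0, 402.0]), ([782.0, -225.0, 28.0], 0.61, [399.0, 186.0]), ([505.0, 310.0, 23.0], 0.55, [178.0, 292.0])]
top jig [([576.0, -165.0, -1.0], 0.65, [372.0, 269.0])]
top stud [([578.0, -164.0, 50.0], 0.83, [375.0, 267.0])]
top plate [([575.0, -168.0, 14.0], 0.61, [374.0, 269.0])]
side corner []
side plunger_knob [([570.0, -249.0, 126.0], 0.59, [328.0, 342.0])]
side square [([875.0, -270.0, 5.0], 0.88, [502.0, 369.0]), ([502.0, 208.0, -1.0], 0.66, [270.0, 211.0]), ([345.0, -224.0, -2.0], 0.61, [198.0, 388.0])]
side square_grip [([511.0, 309.0, 30.0], 0.86, [269.0, 171.0]), ([779.0, -225.0, 24.0], 0.86, [445.0, 349.0]), ([261.0, -278.0, 28.0], 0.72, [144.0, 412.0]), ([371.0, -108.0, -4.0], 0.2, [212.0, 333.0])]
side jig [([569.0, -158.0, -1.0], 0.64, [321.0, 341.0])]
side stud [([577.0, -162.0, 50.0], 0.9, [325.0, 326.0])]
side plate [([576.0, -164.0, 12.0], 0.58, [325.0, 340.0]), ([572.0, -163.0, 53.0], 0.25, [322.0, 325.0])]
0.8 22.0
```

View pics/top0.png

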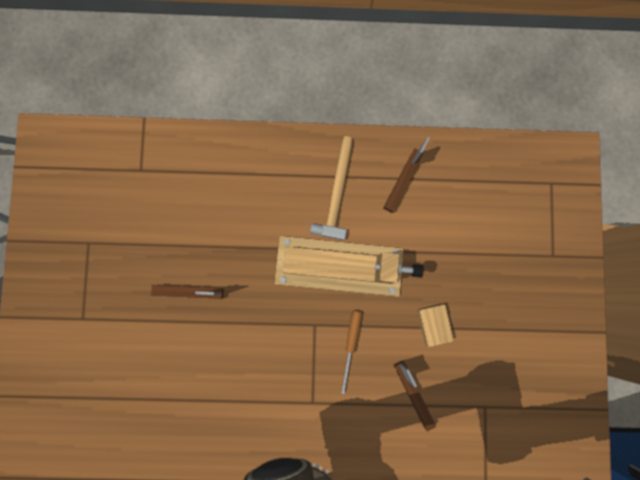

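View pics/side0.png

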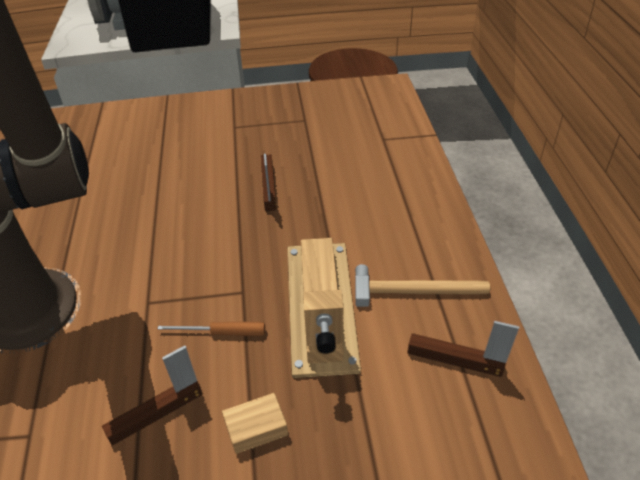

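Run:
```python
from h import *
im=cv2.imread('pics/top0.png'); cv2.imwrite('pics/crop.png',cv2.resize(im[230:350,110:270],None,fx=5,fy=5,interpolation=cv2.INTER_CUBIC))
np.set_printoptions(precision=4,suppress=True)
for n in('top','side'): c=calibration(n); print(-np.asarray(c['R']).T@np.asarray(c['t']))
print(calibration('wrist'))
print(bot.get_state()['orientation'])
```

```text
[ 508.7891  -12.7968 1255.7468]
[ 504.8841 -785.2946  901.5692]
{'mtx': array([[423.1613,   0.    , 308.4057],
       [  0.    , 423.1613, 243.4644],
       [  0.    ,   0.    ,   1.    ]]), 'k1': -0.018634797450189918, 'T_tool_cam': array([[  -0.0008,   -0.9567,   -0.2911,   74.2755],
       [   1.    ,   -0.0006,   -0.0009,   -1.2981],
       [   0.0006,   -0.2911,    0.9567, -120.6819],
       [   0.    ,    0.    ,    0.    ,    1.    ]])}
[[ 0.9617  0.2742  0.    ]
 [ 0.2742 -0.9617 -0.0001]
 [-0.      0.0001 -1.    ]]
```

View pics/crop.png

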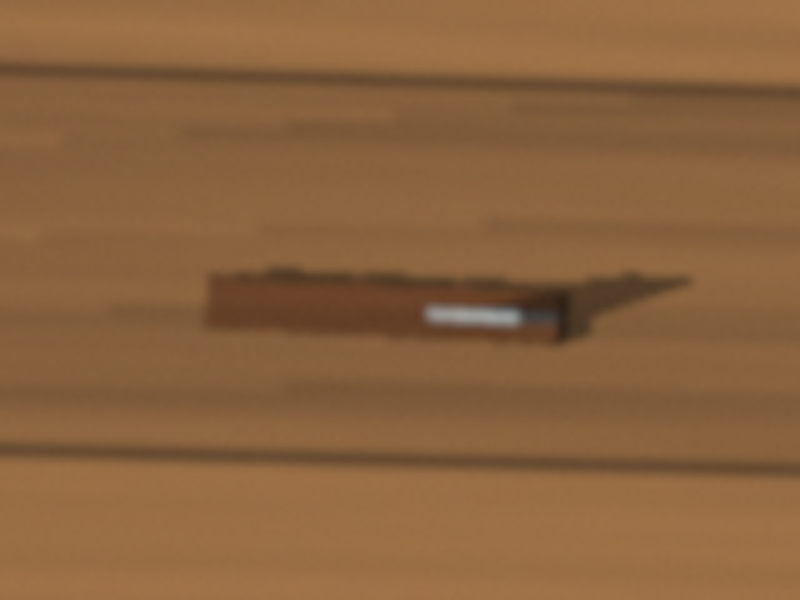

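Candidates in the top image are (187,292), (405,180) and (415,395). The one meant is (187,292), at world y≈+208..370, because it is farthest to the robot's left. The crop confirms a dark stock with a steel blade at its right end, the end nearest the stud. Next I measure the jig and square angles.

```bash
cat > m.py <<'E'
from h import *
def rect(n,l,z,near):
    best=None
    for d in nets.cut_out(n,l):
        r=d['region'].astype(np.uint8)
        ys,xs=np.nonzero(r)
        if best is None or np.hypot(xs.mean()-near[0],ys.mean()-near[1])<best[0]: best=(np.hypot(xs.mean()-near[0],ys.mean()-near[1]),r,d['conf'])
    c=max(cv2.findContours(best[1],0,1)[0],key=cv2.contourArea)[:,0,:]
    P=np.array([ray(n,p,z)[:2] for p in c],np.float32)
    (cx,cy),(w,h),a=cv2.minAreaRect(P); b=cv2.boxPoints(((cx,cy),(w,h),a))
    e=[b[1]-b[0],b[2]-b[1]]; e=max(e,key=np.linalg.norm); e=e*np.sign(e[1])
    return best[2],(cx,cy),(w,h),np.degrees(np.arctan2(e[1],e[0]))
if __name__=='__main__':
    capture('top')
    print('jig',rect('top','jig',12,(340,266)))
    print('plate',rect('top','plate',50,(330,266)))
    print('sq',rect('top','square',30,(190,292)))
    capture('top')
    for l in('corner','plunger_knob'):print(nets.pinpoint('top',l))
E
python3 m.py
```

```text
jig (0.68, (578.9700317382812, -106.95509338378906), (364.8169860839844, 120.09300994873047), np.float32(85.8895))
plate (0.85, (582.0338745117188, -54.56005096435547), (219.9726104736328, 65.16455078125), np.float32(86.09179))
sq (0.97, (507.7850036621094, 286.5547790527344), (173.41065979003906, 25.784713745117188), np.float32(88.76227))
[{'location': [576.3, -159.8, 47.1], 'conf': 0.63}, {'location': [367.1, -109.5, -4.1], 'conf': 0.57}]
[{'location': [564.8, -247.9, 128.6], 'conf': 0.48}]
```

The rows are not in the units I measure in: shifts go in shares of 80 cm and turns go in shares of 360 degrees. I convert before sending: 0.398 m is 0.4975, 0.352 m is 0.44, 70 degrees is 0.1944.

Call:
drive_tool:
  increments: [1, 0.4975, 0.44, 0, 0.1944, 1, 0.4975, 0.44, 0, 0.1944, 1, 0.4975, 0.44, 0, 0.1944, 1, 0.4975, 0.44, 0, 0.1944, 1, 0.4975, 0.44, 0, 0.1944, 1, 0.4975, 0.44, 0, 0.1944, 1, 0.4975, 0.44, 0, 0.1944, 1, 0.4975, 0.44, 0, 0.1944, 1, 0.4975, 0.44, 0, 0.1944, 1, 0.4975, 0.44, 0, 0.1944, 1, 0.4975, 0.44, 0, 0.1944, 1, 0.4975, 0.44, 0, 0.1944]
  newtons: 40

```text
t: 2.35
eef_pos: [572.3, -245.8, 253.4]
orientation: [[0.066, 0.998, 0.002], [0.998, -0.066, 0.001], [0.001, 0.002, -1.0]]
contact_force: [-0.3, -1.2, 0.2]
finger_gap: 1.001
finger_force: 0.0
```

Run:
```python
from h import *
bot.get_state(); save('wrist','w1.png')
s=bot.get_state(); print(s['t'],s['eef_pos'],s['qd'])
for l in('plunger_knob','stud','corner'):
    print(l,nets.pinpoint('wrist',l))
for r in nets.cut_out('wrist','plunger_knob')[:2]:
    ys,xs=np.nonzero(r['region']); print(r['conf'],xs.min(),xs.max(),ys.min(),ys.max())
    for u in((xs.min(),ys.mean()),(xs.max(),ys.mean())): print(ray('wrist',u,125))
```

```text
2.4 [ 570.59021508 -247.43863392  253.14339863] [-0.04729024 -0.01443085  0.02658627 -0.02076102  0.00811834 -0.00753627]
plunger_knob [{'location': [570.2, -247.5, 126.2], 'conf': 0.91}]
stud [{'location': [574.9, -162.9, 52.1], 'conf': 0.8}]
corner [{'location': [572.8, -165.2, 51.0], 'conf': 0.65}]
0.31 258 349 0 98
[ 548.78634026 -137.04720994  125.        ]
[ 597.8246112  -140.67072022  125.        ]
```

View pics/w1.png

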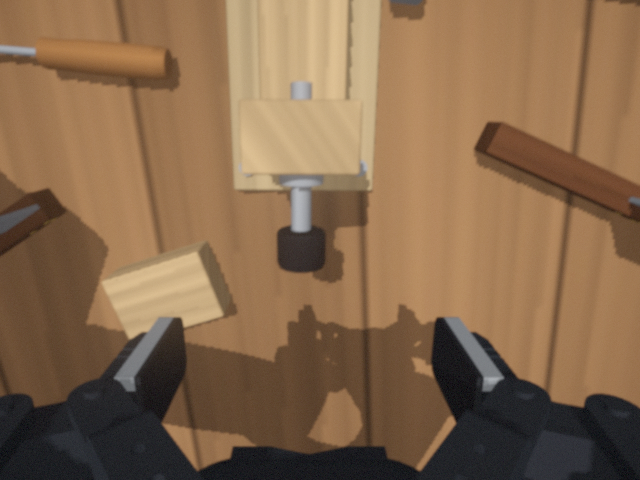

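The picture shows the knob at (301,248), centred between the jaws, the stud top at (240–362, 98–175) and the pin sticking out at (301,90). I lower onto the knob and pinch it.

Run:
```python
from h import *
s=bot.get_state(); print(s['eef_pos'])
for u in((242,99),(360,100),(242,173),(360,173)): print(ray('wrist',u,150))
for u in((277,245),(326,245)): print(ray('wrist',u,125))
```

```text
[ 568.38773736 -250.03042537  253.16780555]
[ 540.65436119 -164.47937835  150.        ]
[ 599.71423577 -169.3217104   150.        ]
[ 536.3014839  -201.28010911  150.        ]
[ 598.28282613 -205.84957104  150.        ]
[ 548.42129503 -249.69587831  125.        ]
[ 578.49454761 -251.90790941  125.        ]
```

Scaled: -0.125 m is -0.1563, -0.1 m is -0.125.

Call:
drive_tool:
  increments: [1, 0.0013, 0.0013, -0.0625, 0, 1, 0.0013, 0.0013, -0.125, 0, 1, 0.0013, 0.0013, -0.1563, 0, 1, 0.0013, 0.0013, -0.1563, 0, 0, 0.0013, 0.0013, -0.1563, 0, 0, 0.0013, 0.0013, -0.1563, 0, 0, 0.0013, 0.0013, -0.1563, 0, 0, 0.0013, 0.0013, -0.1563, 0, 0, 0.0013, 0.0013, -0.1563, 0, 0, 0.0013, 0.0013, -0.1563, 0]
  newtons: 40

```text
t: 3.6
eef_pos: [568.5, -248.7, 130.7]
orientation: [[0.07, 0.998, -0.005], [0.998, -0.07, -0.001], [-0.001, -0.005, -1.0]]
contact_force: [-7.6, -0.6, 9.8]
finger_gap: 0.336
finger_force: 38.9
```

Call:
drive_tool:
  increments: [0, 0, -0.0063, 0, 0, 0, -0.0013, -0.0125, 0, 0, 0, -0.0013, -0.0188, 0, 0, 0, -0.0013, -0.025, 0, 0, 0, -0.0025, -0.03, 0, 0, 0, -0.0025, -0.0338, 0, 0, 0, -0.0025, -0.0338, 0, 0, 0, -0.0025, -0.0338, 0, 0]
  newtons: 40

```text
t: 4.4
eef_pos: [566.9, -269.8, 130.6]
orientation: [[0.072, 0.997, -0.005], [0.997, -0.072, 0.01], [0.01, -0.006, -1.0]]
contact_force: [-6.6, 14.6, 13.7]
finger_gap: 0.335
finger_force: 39.3
```

Scaled: -0.005 m is -0.0063, -0.003 m is -0.0038.

Call:
drive_tool:
  increments: [0, 0.0013, -0.0038, -0.0025, 0, 0, 0.0013, -0.0063, -0.0025, 0, 0, 0.0013, -0.0063, -0.0025, 0, 0, 0.0013, -0.0063, -0.0025, 0]
  newtons: 60

```text
t: 4.8
eef_pos: [567.0, -270.0, 130.4]
orientation: [[0.073, 0.997, -0.009], [0.997, -0.072, 0.019], [0.018, -0.011, -1.0]]
contact_force: [-11.6, 26.0, 26.3]
finger_gap: 0.332
finger_force: 59.9
```

Run:
```python
from h import *
im=save('wrist','w2.png'); print(bot.get_state()['eef_pos'])
```

```text
[ 567.04217261 -269.99168678  130.46046179]
```

View pics/w2.png

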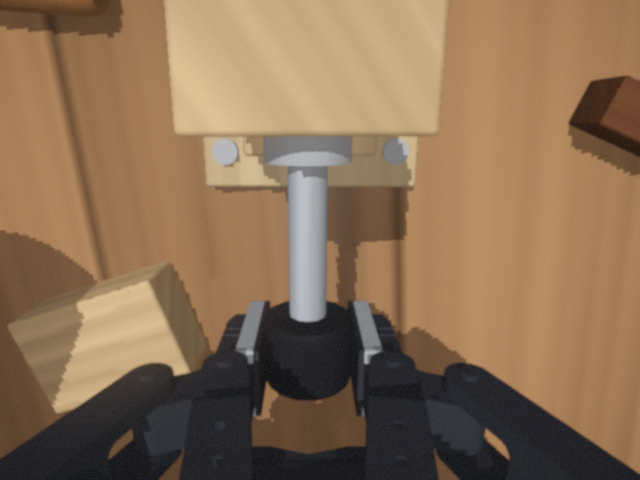

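The tool hardly moved (0.2 mm) while the force rose, so the knob is at its stop. I release it and move to the square, crossing high.

Scaled: 0.15 m is 0.1875, 0.13 m is 0.1625.

Call:
drive_tool:
  increments: [0, 0, 0.0088, 0.0038, 0, 0, 0, 0.0088, 0.0038, 0, 1, 0, 0.0088, 0.0038, 0, 1, 0, 0.0088, 0.0038, 0, 1, 0, 0.0088, 0.0038, 0, 1, 0, 0.0088, 0.0038, 0, 1, 0, 0.0088, 0.05, 0, 1, 0, 0.0088, 0.1125, 0, 1, 0, 0.0088, 0.1625, 0, 1, 0, 0.0088, 0.1875, 0]

```text
t: 5.85
eef_pos: [571.5, -274.5, 281.6]
orientation: [[0.072, 0.997, 0.007], [0.997, -0.072, -0.004], [-0.004, 0.007, -1.0]]
contact_force: [-0.2, -0.4, 0.7]
finger_gap: 0.998
finger_force: 0.0
```

Run:
```python
from h import *
bot.get_state(); save('wrist','w3.png'); s=bot.get_state(); print(s['eef_pos'],s['contact_force'])
print(nets.pinpoint('wrist','plunger_knob'),nets.pinpoint('wrist','corner'))
```

```text
[ 572.54142901 -275.0808108   284.26334077] [ 0.2971557  -1.21276707  2.01457734]
[{'location': [568.3, -266.7, 124.9], 'conf': 0.73}] []
```

View pics/w3.png

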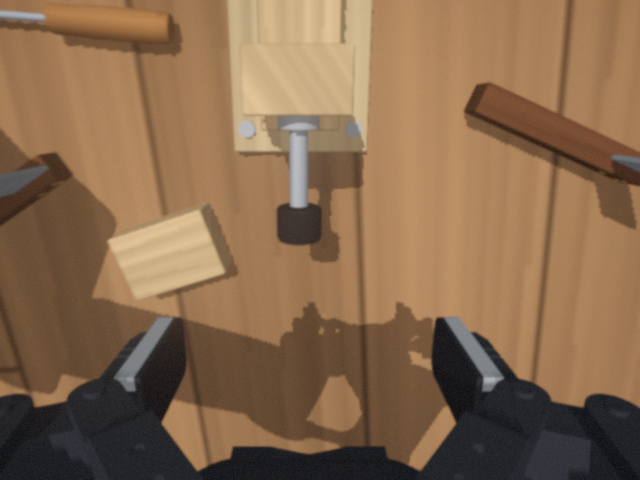

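The pin no longer shows in front of the stud, and the knob (300,224) stays out. Now to the square.

Scaled: 0.582 m is 0.7275, -0.063 m is -0.0788, 2.5 degrees is 0.0069.

Call:
drive_tool:
  increments: [1, -0.0788, 0.7275, 0, 0.0069, 1, -0.0788, 0.7275, 0, 0.0069, 1, -0.0788, 0.7275, 0, 0.0069, 1, -0.0788, 0.7275, 0, 0.0069, 1, -0.0788, 0.7275, 0, 0.0069, 1, -0.0788, 0.7275, 0, 0.0069, 1, -0.0788, 0.7275, 0, 0.0069, 1, -0.0788, 0.7275, 0, 0.0069, 1, -0.0788, 0.7275, 0, 0.0069, 1, -0.0788, 0.7275, 0, 0.0069, 1, -0.0788, 0.7275, 0, 0.0069, 1, -0.0788, 0.7275, 0, 0.0069]

```text
t: 7.2
eef_pos: [504.3, 311.3, 273.2]
orientation: [[0.026, 1.0, -0.004], [1.0, -0.026, -0.001], [-0.001, -0.004, -1.0]]
contact_force: [1.3, -0.1, 0.4]
finger_gap: 1.0
finger_force: 0.0
```

Scaled: -0.04 m is -0.05.

Call:
drive_tool:
  increments: [1, 0, 0, -0.05, 0, 1, 0, 0, -0.05, 0, 1, 0, 0, -0.05, 0, 1, 0, 0, -0.05, 0]

```text
t: 7.6
eef_pos: [506.8, 308.2, 236.5]
orientation: [[0.029, 1.0, -0.0], [1.0, -0.029, -0.0], [-0.0, -0.0, -1.0]]
contact_force: [0.3, 0.4, -0.3]
finger_gap: 0.997
finger_force: 0.0
```

Run:
```python
from m import *
s=bot.get_state(); im=save('wrist','w4.png'); print(bot.get_state()['eef_pos'],bot.get_state()['orientation'][:2])
print(nets.pinpoint('wrist','square_grip'),nets.pinpoint('wrist','square'))
R=nets.cut_out('wrist','square')
for d in R[:2]:
    r=d['region']; ys,xs=np.nonzero(r); print(d['conf'],xs.min(),xs.max(),ys.min(),ys.max())
    for y in range(ys.min()+5,ys.max(),30):
        x=np.nonzero(r[y])[0]
        if len(x): print(y,x.min(),x.max(),ray('wrist',((x.min()+x.max())/2,y),30)[:2].round(1))
```

```text
[507.24762173 308.34495781 237.247556  ] [[ 2.90656316e-02  9.99576721e-01  1.25227122e-03]
 [ 9.99577338e-01 -2.90663281e-02  5.41627040e-04]]
[{'location': [504.9, 311.1, 27.7], 'conf': 0.55}] [{'location': [506.4, 203.5, -0.3], 'conf': 0.7}]
0.55 292 325 123 405
128 292 325 [509.5 375. ]
158 292 325 [508.8 352.8]
188 293 325 [508.5 329.7]
218 293 324 [507.4 305.7]
248 295 325 [507.9 280.7]
278 294 325 [506.7 254.5]
308 295 325 [506.4 227.2]
338 308 312 [505.6 198.5]
368 307 313 [504.7 168.5]
398 308 313 [504.2 136.9]
```

View pics/w4.png

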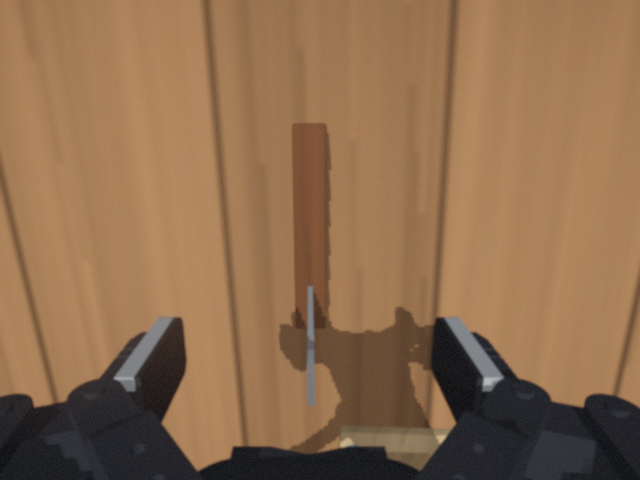

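The square fills columns 292–325, with its far end at row 123 and the heel near row 328. It is centred between the jaws. I descend and grip.

Scaled: -0.207 m is -0.2588, 0.005 m is 0.0063, 0.4 degrees is 0.0011.

Call:
drive_tool:
  increments: [1, 0.0013, 0.0063, -0.0625, 0.0011, 1, 0.0013, 0.0063, -0.125, 0.0011, 1, 0.0013, 0.0063, -0.1875, 0.0011, 1, 0.0013, 0.0063, -0.2375, 0.0011, 1, 0.0013, 0.0063, -0.2588, 0.0011, 1, 0.0013, 0.0063, -0.2588, 0.0011, 0, 0.0013, 0.0063, -0.2588, 0.0011, 0, 0.0013, 0.0063, -0.2588, 0.0011, 0, 0.0013, 0.0063, -0.2588, 0.0011, 0, 0.0013, 0.0063, -0.2588, 0.0011, 0, 0.0013, 0.0063, -0.2588, 0.0011, 0, 0.0013, 0.0063, -0.2588, 0.0011]
  newtons: 70

```text
t: 9.0
eef_pos: [508.7, 314.8, 31.3]
orientation: [[0.021, 1.0, 0.003], [1.0, -0.021, 0.002], [0.002, 0.003, -1.0]]
contact_force: [-0.7, 0.0, 6.1]
finger_gap: 0.286
finger_force: 71.3
```

Scaled: -0.333 m is -0.4163, -0.32 m is -0.4, -2.9 degrees is -0.0081.

Call:
drive_tool:
  increments: [0, 0, 0, 0.0625, 0, 0, 0, 0, 0.125, 0, 0, 0.025, -0.0625, 0.125, -0.0028, 0, 0.0375, -0.125, 0.125, -0.0056, 0, 0.0625, -0.1875, 0.125, -0.0081, 0, 0.075, -0.25, 0.125, -0.0081, 0, 0.0875, -0.3125, 0.125, -0.0081, 0, 0.0963, -0.3625, 0.125, -0.0081, 0, 0.0963, -0.4, 0.125, -0.0081, 0, 0.0963, -0.4163, 0.125, -0.0081, 0, 0.0963, -0.4163, 0.125, -0.0081, 0, 0.0963, -0.4163, 0.125, -0.0081]

```text
t: 10.2
eef_pos: [583.6, -18.0, 128.7]
orientation: [[0.072, 0.997, -0.001], [0.997, -0.072, 0.001], [0.001, -0.002, -1.0]]
contact_force: [-0.3, 1.1, -4.1]
finger_gap: 0.287
finger_force: 70.5
```

Run:
```python
from m import *
im=save('wrist','w5.png'); s=bot.get_state(); print(s['t'],s['eef_pos'],s['orientation'],s['contact_force'],s['finger_gap'])
print('corner',nets.pinpoint('wrist','corner'),'sq',nets.pinpoint('wrist','square'))
im=save('side','s5.png')
u,v=proj('side',[580,-100,100]).astype(int); print(u,v)
print('corner',nets.pinpoint('side','corner'),'sq',nets.pinpoint('side','square'))
w=cv2.imread('pics/w5.png'); c=cv2.imread('pics/s5.png')[200:400,230:430]
cv2.imwrite('pics/v5.png',np.hstack([cv2.resize(w,(400,300)),cv2.resize(c,(300,300))]))
```

```text
10.25 [583.76209331 -17.51507515 128.80939291] [[ 7.03840631e-02  9.97519341e-01 -1.11736773e-03]
 [ 9.97519466e-01 -7.03828613e-02  1.08076648e-03]
 [ 9.99441930e-04 -1.19066480e-03 -9.99998792e-01]] [ 0.13647859  0.68765099 -4.32528481] 0.2814237193719558
corner [] sq []
321 280
corner [] sq [{'location': [575.2, -121.9, 97.2], 'conf': 0.82}, {'location': [876.8, -273.0, 2.1], 'conf': 0.74}, {'location': [346.0, -223.7, -3.0], 'conf': 0.7}]
```

View pics/v5.png

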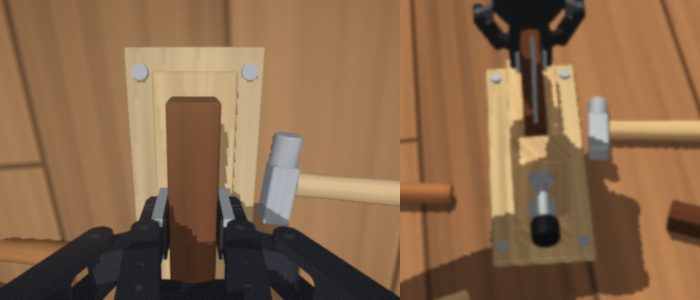

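Wrist view: the stock (columns 167–220) lies centred over the plate (153–237) and parallel to it. Side view: the blade faces the stud. I lower it until it touches.

Scaled: -0.05 m is -0.0625, -0.049 m is -0.0613.

Call:
drive_tool:
  increments: [0, 0, 0, -0.0375, 0, 0, 0, 0, -0.0525, 0, 0, 0, 0, -0.0563, 0, 0, 0, 0, -0.0588, 0, 0, 0, 0, -0.0613, 0, 0, 0, 0, -0.0625, 0, 0, 0, 0, -0.0625, 0]

```text
t: 11.2
eef_pos: [585.0, -19.0, 81.3]
orientation: [[0.071, 0.997, 0.001], [0.997, -0.071, 0.0], [0.0, 0.001, -1.0]]
contact_force: [-4.1, 1.1, 4.8]
finger_gap: 0.286
finger_force: 71.5
```

Scaled: -0.04 m is -0.05, -0.001 m is -0.0013.

Call:
drive_tool:
  increments: [0, 0, -0.01, 0, 0, 0, -0.0013, -0.02, 0, 0, 0, -0.0025, -0.03, 0, 0, 0, -0.0025, -0.0375, 0, 0, 0, -0.0038, -0.0425, 0, 0, 0, -0.0038, -0.045, 0, 0, 0, -0.0038, -0.0475, 0, 0, 0, -0.0038, -0.05, 0, 0, 0, -0.0038, -0.05, 0, 0]

```text
t: 12.1
eef_pos: [583.8, -54.9, 81.4]
orientation: [[0.074, 0.997, 0.005], [0.997, -0.074, 0.008], [0.008, 0.004, -1.0]]
contact_force: [1.6, 17.1, 7.5]
finger_gap: 0.281
finger_force: 71.9
```

Call:
drive_tool:
  increments: [0, 0, -0.0025, -0.0013, 0, 0, 0, -0.0038, -0.0025, 0, 0, 0, -0.0038, -0.0025, 0, 0, 0, -0.0038, -0.0025, 0, 0, 0, -0.0038, -0.0025, 0]

```text
t: 12.6
eef_pos: [583.8, -55.1, 81.3]
orientation: [[0.075, 0.997, 0.004], [0.997, -0.075, 0.012], [0.012, 0.003, -1.0]]
contact_force: [-2.2, 26.8, 18.4]
finger_gap: 0.286
finger_force: 73.4
```

Run:
```python
from m import *
s=bot.get_state(); print(s['t'],s['eef_pos'],s['ft_torque'],s['contact_force'])
for n in('side','top'): save(n,n+'6.png'); print(n,nets.pinpoint(n,'square')[:3],nets.pinpoint(n,'plunger_knob')[:1])
save('wrist','w6.png')
def cr(n,X,r):
    u,v=proj(n,X).astype(int); return cv2.resize(cv2.imread(f'pics/{n}6.png')[v-r:v+r,u-r:u+r],(400,400),interpolation=cv2.INTER_CUBIC)
cv2.imwrite('pics/v6.png',np.hstack([cr('side',[576,-165,110],60),cr('top',[576,-165,110],50)]))
```

```text
12.6 [583.7514017  -55.06140237  81.26147921] [3.80092744 0.54019717 0.10159996] [-2.22323285 26.81715336 18.44039478]
side [{'location': [347.6, -220.9, -1.2], 'conf': 0.84}, {'location': [876.7, -272.9, 2.7], 'conf': 0.6}] [{'location': [570.2, -271.3, 127.0], 'conf': 0.87}]
top [{'location': [876.2, -274.1, -0.5], 'conf': 0.96}, {'location': [347.0, -232.5, -1.6], 'conf': 0.82}, {'location': [570.3, -159.3, 51.1], 'conf': 0.56}] [{'location': [563.1, -269.4, 127.7], 'conf': 0.52}]
```

View pics/v6.png

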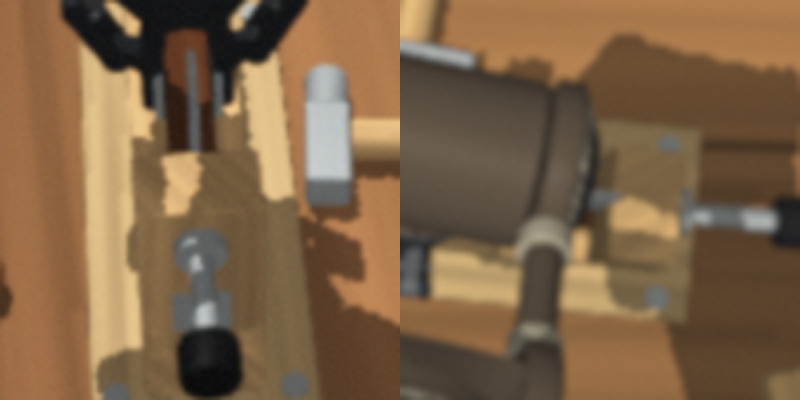

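Scaled: -0.001 m is -0.0013.

Call:
drive_tool:
  increments: [0, 0, 0, 0, 0, 0, 0, 0, 0, 0, 0, 0, 0, -0.0013, 0, 0, 0, 0, -0.0013, 0]
  newtons: 20

```text
t: 13.35
eef_pos: [583.8, -55.0, 81.3]
orientation: [[0.074, 0.997, 0.004], [0.997, -0.074, 0.012], [0.012, 0.003, -1.0]]
contact_force: [-4.7, 25.9, 24.6]
finger_gap: 0.287
finger_force: 74.1
```

Call:
drive_tool:
  increments: [0, 0, 0, 0, 0, 0, 0, 0, 0, 0, 0, 0, 0, 0, 0, 0, 0, 0, 0, 0]
  newtons: 60

```text
t: 13.75
eef_pos: [583.8, -55.1, 81.3]
orientation: [[0.074, 0.997, 0.004], [0.997, -0.074, 0.012], [0.012, 0.003, -1.0]]
contact_force: [-4.4, 26.2, 22.8]
finger_gap: 0.286
finger_force: 74.1
```

Run:
```python
from m import *
s=bot.get_state(); print(s['t'],s['eef_pos'],s['orientation'][:,2],s['contact_force'])
for n in('side','top','wrist'): save(n,n+'7.png')
def cr(n,uv,r,w):
    u,v=uv; return cv2.resize(cv2.imread(f'pics/{n}7.png')[v-r:v+r,u-r:u+r],(w,w),interpolation=cv2.INTER_CUBIC)
u=proj('side',[576,-150,100]).astype(int); t=proj('top',[576,-160,150]).astype(int)
w=cv2.resize(cv2.imread('pics/wrist7.png'),(400,300)); b=np.zeros((600,800,3),np.uint8)
b[:400,:400]=cr('side',u,30,400); b[:400,400:]=cr('top',t,20,400); b[400:,:400]=w[:200]; b[400:,400:]=cv2.resize(cv2.imread('pics/side7.png'),(400,300))[50:250]
cv2.imwrite('pics/v7.png',b)
```

```text
13.75 [583.82339998 -55.06060944  81.2749272 ] [ 0.00373846  0.01162923 -0.99992539] [-4.38775616 26.24741886 22.84700469]
```

View pics/v7.png

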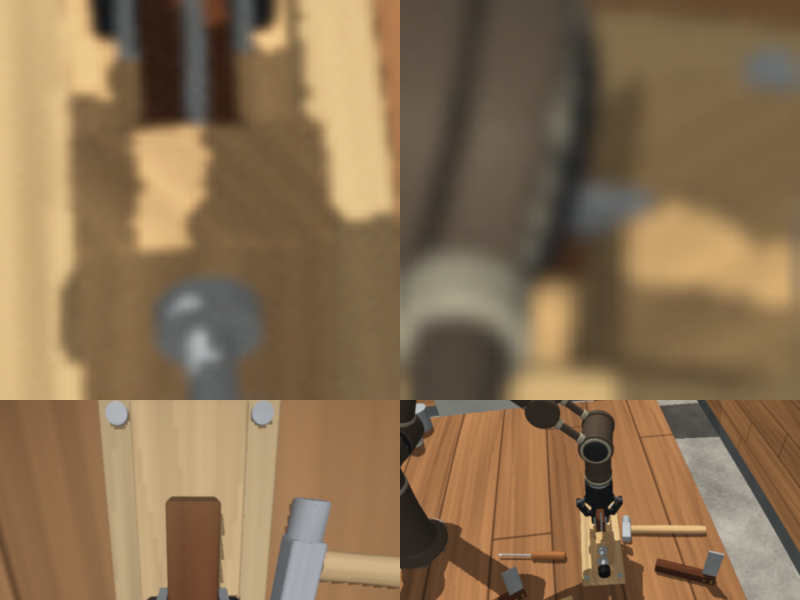

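```bash
python3 -c "
from rig import bot
print(bot.sign_off())"
```

```text
the job is handed in; nothing more can be done
None
```

I handed the job in at about 14 s: the knob is out at its stop, and the gripper still holds the square, pressing about 26 N against the stud and 23 N down on the plate; flat contact is inferred from these forces and the pictures, not measured directly.

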